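# Reset the tripped bench power unit

### The arm

A 7-joint arm with a two-finger parallel gripper is mounted at the origin on the work surface. World frame = base frame: x ahead of the robot, y to its left, z up, the work surface at z = 0. Lengths are in m, angles in rad, forces in N, time in s.
With the tool pointing down it reaches from about 0.4 to 0.85 m from the base axis. Payload 4.5 kg.
Tool frame: the origin (TCP) lies on the centre line of the jaws, within the pads' length; the fingertips stand 11 mm ahead of it and the grasp point (between the pads) lies 8 mm behind it; z points along the fingers, y is the direction in which the jaws open and shut (so a half turn about z gives the same grasp; the last joint's range is limited). The gripper opens to 88 mm and grips with 3 to 60 N. Pads are 18 mm wide; open, the fingers measure 123 mm over their backs; the gripper's body (75 mm by 187 mm) begins 45 mm behind the grasp point.
Start: joints at [-1.314, 0.689, -0.195, 1.565, 0.157, 0.902, -0.215], TCP at [0.138, 0.61, 0.25] pointing down, gripper open.
Joint ranges: [-3.01, 3.01], [-0.46, 2.08], [-1.47, 1.51], [0.13, 2.56], [-1, 4.14], [0.04, 2.09], [-2.66, 2.66]. Speed limits (rad/s): [2.57, 2.57, 3.14, 3.14, 3.14, 3.14, 3.14].

### API

Orientations are given as a unit quaternion [x, y, z, w].
In Python, from plant import r, snapshot gives the robot as it stands.
- The arm moves only by the tool drive_tool, never from a script. Its argument "commands" is a list of rows, each an object of numbers: "wx", "wy", "wz": the turn, a rotation vector about the tool's x, y, z in rad; "dx", "dy", "dz": the shift along the tool's x, y, z in m; "claw": the opening, from 0 (shut) to 1 (fully open). A call has 1 to 12 rows; each row shifts and turns the commanded pose from where the row before left it, along the tool's axes as they then stand; what a row does not reach is not made up. A row lasts 1/10 s, in which the tool goes at most 50 mm and 8.59 degrees, less where a joint would pass 70% of its speed; a pose out of reach is approached as far as the arm can. A call is refused whole if a number of a shift passes 0.05 or a number of a turn 0.15, either way. A call with a gripper value outside its range is refused whole. The fingers move at their own pace and stop on an object; "grip_force" is the grip in N (left out, the last holds). Time passes only in rows, so rows that do not move let the fingers close. It gives the time, the measured TCP pose, the force and the opening at its end, in the units of the state.
- r.get_state(): the state, without advancing time (a new reading comes with each control period).
- snapshot(name): name is "scene" or "top"; returns a dict with "color" (420x560x3 uint8, red, green, blue), "fx", "fy", "cx", "cy" (pixels), "world_to_cam" (4x4, takes a point from world to camera coordinates). Camera axes: x right, y up, looking along -z (the intrinsics and any distortion apply to the point x, -y, -z); pixel columns grow to the right and rows downward; lengths in m; the calibration is good to about 2 mm. A picture is of the moment at which its call begins. There is no depth.
- r.finish_job(): hands the job in, once; it reports no verdict.
The state is a dict: "clock": time; "q": joint angles; "qd": joint speeds; "joint_torque": joint torques, N m; "tool_pos": TCP position; "eef_rot": TCP orientation; "contact_force": force on the tool from outside, world axes, zero at the start; "moment": the same for the moment, N m; "opening": opening from 0.0 (shut) to 1.0 (fully open).
Only numpy, scipy, OpenCV 4.12 (cv2) and the standard library are available. Lean on these libraries where they do the work, as an engineer would, in place of code of your own. Each camera call takes 0.05 s, during which the arm holds its last target. There are 200 camera calls.

### The job

The bench's power unit has tripped: push its T-shaped switch lever all the way over to off (leaning away from the robot), reach a fingertip into the well with the round key and press that reset key fully down, then let it spring up and push the lever all the way back to on (leaning towards the robot). Only push and press: lift or carry nothing, do not press the bar-shaped key in the other well, and leave the sockets and everything else on the bench where they are.

Things in the scene. Friction and masses are not known exactly. Their poses are not given: they have to be found in the camera images.
- unit: Power unit base, fixed to the bench: a dark steel plate 210 (x) x 380 (y) x 30 mm high. Origin: centre of its underside; x points from its front edge (robot side) to its back, y to the left. On it stand three grey modules, each 110 x 110 x 60 mm, in a row along its y, 120 mm apart, in any order, all with the same yaw as the base; their tops are flat, 90 mm above the bench
- reset_module_rim (a point): Centre of the mouth of the RESET well, level with its module's top (90 mm above the bench). The well is a rectangular vertical hole 40 mm (x) x 48 mm (y), 45 mm deep, with a white plastic ROUND key, 30 mm across, at its centre; the key's flat top lies 24 mm below the mouth. Axes as the base
- test_module_rim (a point): Centre of the mouth of the TEST well: same module and well, but its white key is a narrow BAR, 12 mm (x) x 42 mm (y), top 24 mm below the mouth. Not to be pressed
- reset_key (a joint): How far the round reset key is down: 0 m up, 0.006 m fully down. A spring returns it; it begins to move at about 1 N and is fully down at about 4.5 N, then a hard stop
- test_key (a joint): The same for the bar-shaped test key. Leave it alone
- lever_pivot (a point): Pivot of the switch lever, in the centre of the top of the switch module (90 mm above the bench); the lever swings about this point's y axis. Axes as the base
- lever_tip (a point): Centre of the lever's cross bar, 60 mm from the pivot. The black T-shaped lever is a 12 mm round stem with a cross bar at its end, 14 mm thick and 44 mm long along y
- lever (a joint): Lever angle: 0 rad = on, leaning 0.5 rad from upright towards the base's -x (the robot side); 1.0 rad = off, leaning 0.5 rad towards +x. Hard stops at both ends; it stays where it is left, and about 1 to 1.5 N at the cross bar moves it
- socket_front: Loose steel wrench socket, 26 mm across, 34 mm tall, standing on the front strip of the base plate. Origin: centre of its underside. Bystander
- socket_back: Loose steel wrench socket, 30 mm across, 38 mm tall, standing on the back strip of the base plate. Origin: centre of its underside. Bystander
- bolt_jar: Glass jar, 68 mm across, 85 mm tall, on the bench. Origin: centre of its underside. Bystander
- oil_can: Can, 60 mm across, 130 mm tall, on the bench beside the unit. Origin: centre of its underside. Bystander
- screwdriver: Screwdriver lying on the bench. Bystander
- wrench: Steel wrench lying on the bench beside the unit. Bystander
- mug: White mug, 80 mm across, 90 mm tall, on the bench. Origin: centre of its underside. Bystander

How it is judged:
By the outcome, as a careful person would: the job done as asked, in the order asked, and still so for the second after the job is handed in, with the robot touching nothing.
It also fails if it takes over 48 s, if anything falls off the work surface, if the arm or the gripper's body presses on something with over 40 N, if the wrist force passes 120 N, or if a joint passes its speed limit or range.

## Working session

There is one attempt and no reset: what is moved stays moved. The work goes in short steps, Python scripts to look and compute and a tool call to move; the robot and the scene stay as the last step left them, time stands still between calls to the robot, and variables do not carry over. Pictures are saved under pics/ and viewed, on a budget of 10 in all, crops included, one or two more only if the job needs it, and the job is handed in when it is done.

Besides the shell and the picture viewer there is one more tool, called after "Request:" as a command line: name --argument value ..., lists and objects as JSON in quotes. drive_tool: Moves the arm, as the interface text tells. Its arguments: {"type":"object","properties":{"commands":{"type":"array","items":{"type":"object","properties":{"wx":{"type":"number"},"wy":{"type":"number"},"wz":{"type":"number"},"dx":{"type":"number"},"dy":{"type":"number"},"dz":{"type":"number"},"claw":{"type":"number"}}}},"grip_force":{"type":"number"}},"required":["commands"]}

```bash
mkdir -p pics; ls; python3 - <<'E'
from plant import r, snapshot
import cv2, numpy as np, pickle
S={}
for n in("scene","top"):
    s=snapshot(n);S[n]=s;cv2.imwrite(f"pics/{n}0.png",cv2.resize(s["color"][:,:,::-1],(784,588),interpolation=cv2.INTER_CUBIC))
    print(n,{k:(np.round(v,4).tolist() if k!='color' else 0) for k,v in s.items()})
pickle.dump(S,open('s0.pkl','wb'))
print(r.get_state())
E
```

```text
pics
scene {'color': 0, 'fx': 428.6095, 'fy': 428.6095, 'cx': 280.1764, 'cy': 204.7474, 'world_to_cam': [[-0.8041, 0.5943, 0.0162, 0.4314], [-0.4683, -0.6499, 0.5986, 0.1758], [0.3663, 0.4737, 0.8009, -1.4928], [0.0, 0.0, 0.0, 1.0]]}
top {'color': 0, 'fx': 416.9503, 'fy': 416.9503, 'cx': 282.6701, 'cy': 205.0534, 'world_to_cam': [[-0.0033, -0.9998, -0.0213, 0.021], [0.9857, -0.0069, 0.1681, -0.5275], [-0.1682, -0.0204, 0.9855, -1.4554], [0.0, 0.0, 0.0, 1.0]]}
{'clock': 0.1, 'q': array([-1.3142006 ,  0.68990675, -0.19451354,  1.56621095,  0.15730776,
        0.90250737, -0.21511271]), 'qd': array([-6.00333105e-04, -2.03722097e-03,  1.89629027e-03, -2.73869038e-03,
       -3.36381832e-04, -5.28331657e-05,  1.60827881e-04]), 'joint_torque': array([-2.38497450e-03, -5.28502357e+01, -1.27136417e+00, -1.53836811e+01,
       -5.26227825e-02,  1.98534064e-03,  3.54099598e-05]), 'tool_pos': array([0.13802562, 0.6090162 , 0.24899366]), 'eef_rot': array([ 1.11137859e-01,  9.93804660e-01, -8.20238711e-04, -2.67364820e-05]), 'contact_force': array([ 0.39170185, -0.59572419,  0.27078942]), 'moment': array([ 0.00192422,  0.0193615 , -0.01273508]), 'opening': 1.0014102864643857}
```

View pics/top0.png

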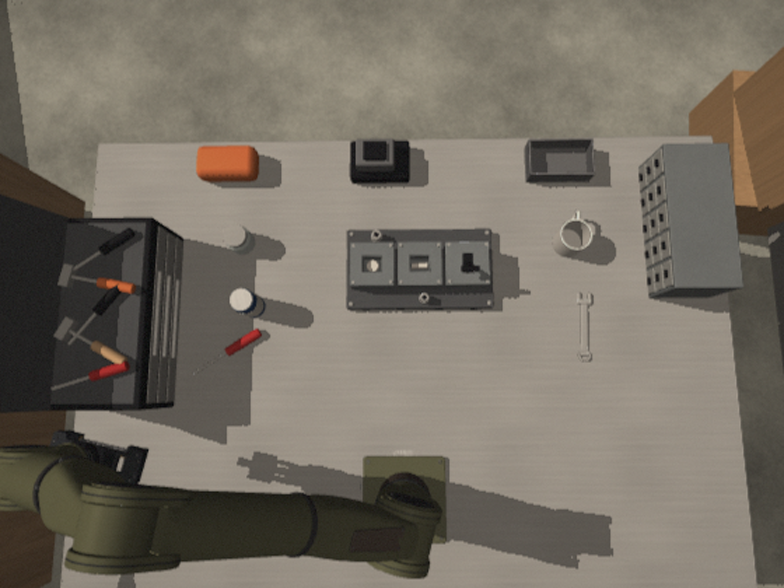

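View pics/scene0.png

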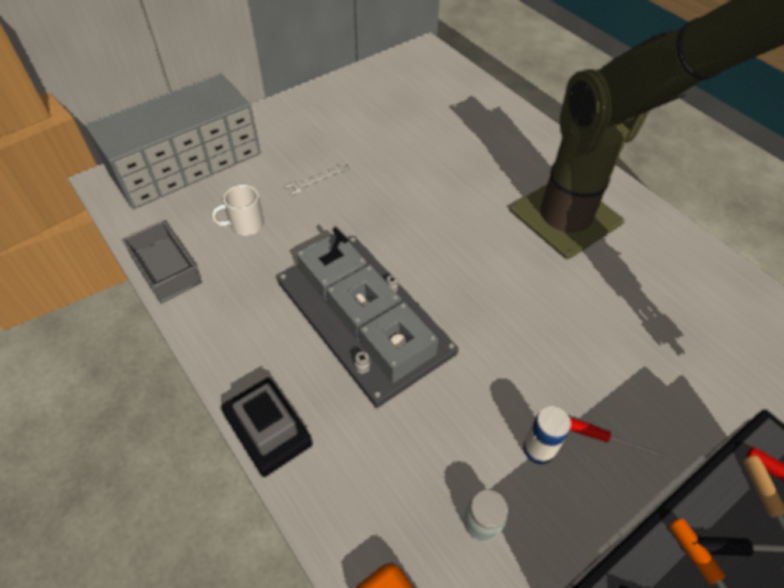

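The top view shows the round key's module on the left (about 372,265), the bar key in the middle (420,265) and the lever module on the right (468,263), with the lever leaning towards the robot. I'll enlarge both views of the unit next.

```bash
python3 - <<'E'
import cv2, numpy as np, pickle
S=pickle.load(open('s0.pkl','rb'))
a=S['top']['color'][155:230,240:360,::-1]; b=S['scene']['color'][155:295,190:335,::-1]
cv2.imwrite('pics/topc.png',cv2.resize(a,None,fx=6.5,fy=6.5,interpolation=cv2.INTER_CUBIC))
cv2.imwrite('pics/scenec.png',cv2.resize(b,None,fx=4.2,fy=4.2,interpolation=cv2.INTER_CUBIC))
E
```

```text
(no output)
```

View pics/topc.png

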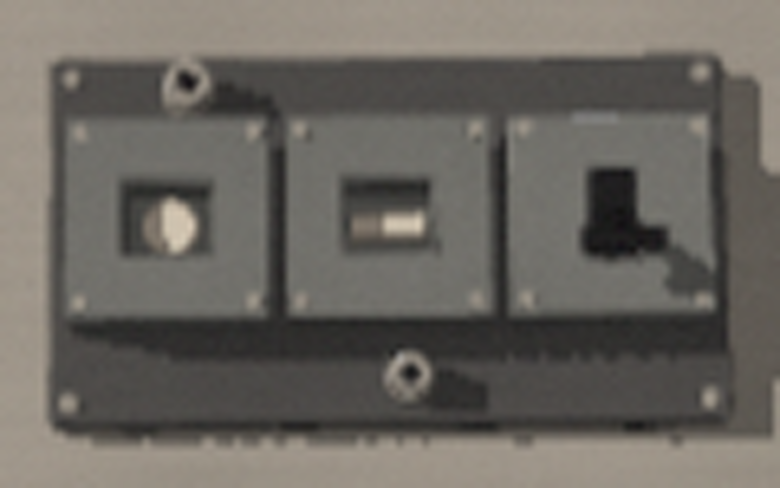

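View pics/scenec.png

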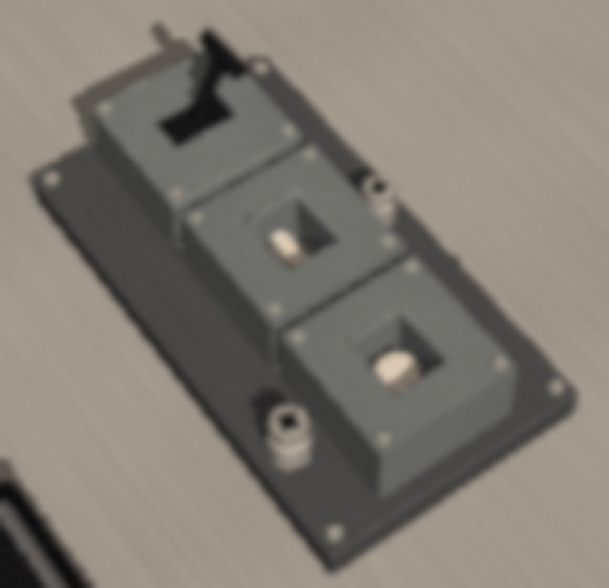

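The top crop shows the module tops as clean squares: the round well is at crop pixel (168,218), the bar well at (387,216), and the lever bar at about (623,240). The scene crop agrees with this. Next I fit the pose.

```bash
cat > h.py <<'E'
import numpy as np, pickle
S=pickle.load(open('s0.pkl','rb'))
def proj(s,P):
    P=np.atleast_2d(P); c=P@s['world_to_cam'][:3,:3].T+s['world_to_cam'][:3,3]
    return np.c_[s['cx']+s['fx']*c[:,0]/-c[:,2], s['cy']+s['fy']*c[:,1]/c[:,2]]
def U(p,l):
    c,s=np.cos(p[2]),np.sin(p[2]); l=np.atleast_2d(l).astype(float)
    return np.c_[p[0]+c*l[:,0]-s*l[:,1],p[1]+s*l[:,0]+c*l[:,1],l[:,2]]
E
python3 - <<'E'
from h import *
from scipy.optimize import least_squares
t=np.array([(65,117),(270,115),(267,315),(67,318),(287,117),(490,115),(492,315),(288,318),(508,115),(710,113),(715,313),(510,317)],float)
t=(t+.5)/6.5-.5+[240,155]
L=[(sx*.055,m+sy*.055,.09) for m in(.12,0,-.12) for sx,sy in((1,1),(1,-1),(-1,-1),(-1,1))]
q=(np.array([(405,258),(515,370),(382,452),(280,333)],float)+.5)/4.2-.5+[190,155]
M=[(-.055,.065,.09),(-.055,.175,.09),(.055,.175,.09),(.055,.065,.09)]
f1=lambda p:(proj(S['top'],U(p,L))-t).ravel()
f2=lambda p:(proj(S['scene'],U(p,M))-q).ravel()
for f in(f1,f2,lambda p:np.r_[f1(p),f2(p)]):
    s=least_squares(f,[.65,0,0]); print(s.x,np.abs(s.fun).max())
p=s.x
th=.5
for n,l in(('reset',(0,.12,.09)),('test',(0,0,.09)),('pivot',(0,-.12,.09)),('tip_on',(-.06*np.sin(th),-.12,.09+.06*np.cos(th))),('tip_off',(.06*np.sin(th),-.12,.09+.06*np.cos(th)))):
    w=U(p,l); print(n,w.round(4), (proj(S['top'],w)-[240,155]+.5)*6.5-.5,(proj(S['scene'],w)-[190,155]+.5)*4.2-.5)
E
```

```text
[ 0.5814748  -0.04152155 -0.00181571] 0.4459293472197885
[ 0.5832816  -0.04480179  0.01442468] 1.2969623423060739
[ 5.81606858e-01 -4.25498692e-02 -1.21966527e-04] 2.1520787121554577
reset [[0.5816 0.0775 0.09  ]] [[168.68498182 216.47307109]] [[397.61237714 353.53422907]]
test [[ 0.5816 -0.0425  0.09  ]] [[390.64706622 214.78506051]] [[292.27826564 232.55863596]]
pivot [[ 0.5816 -0.1625  0.09  ]] [[613.35531822 213.09137537]] [[196.26721304 122.29051988]]
tip_on [[ 0.5528 -0.1625  0.1427]] [[624.8298367  246.08453569]] [[226.07740871  55.43476581]]
tip_off [[ 0.6104 -0.1626  0.1427]] [[622.11643425 137.95857227]] [[155.8385263   92.13989604]]
```

Request:
drive_tool --commands '[{"wz":-0.0742,"claw":0},{"wz":-0.0742,"claw":0},{"wz":-0.0742,"claw":0},{"dx":-0.033,"dy":-0.028},{"dx":-0.033,"dy":-0.028},{"dx":-0.033,"dy":-0.028},{"dx":-0.033,"dy":-0.028},{"dx":-0.033,"dy":-0.028},{"dx":-0.033,"dy":-0.028},{"dx":-0.033,"dy":-0.028},{"dx":-0.033,"dy":-0.028},{"dx":-0.033,"dy":-0.028}]' --grip_force 20

```text
validation failed for argument at $.co...
```

Request:
drive_tool --commands '[{"dx":0.0,"dy":0.0,"dz":0.0,"wx":0.0,"wy":0.0,"wz":-0.0742,"claw":0.0}]' --grip_force 20

```text
clock: 0.2
tool_pos: [0.138, 0.6092, 0.2492]
eef_rot: [0.073, 0.997, -0.001, 0.0]
contact_force: [0.7, -0.6, -0.3]
opening: 0.929
```

Request:
drive_tool --commands '[{"dx":0,"dy":0,"dz":0,"wx":0,"wy":0,"wz":-0.074,"claw":0},{"dx":0,"dy":0,"dz":0,"wx":0,"wy":0,"wz":-0.074,"claw":0},{"dx":-0.033,"dy":-0.028,"dz":0,"wx":0,"wy":0,"wz":0,"claw":0},{"dx":-0.033,"dy":-0.028,"dz":0,"wx":0,"wy":0,"wz":0,"claw":0},{"dx":-0.033,"dy":-0.028,"dz":0,"wx":0,"wy":0,"wz":0,"claw":0},{"dx":-0.033,"dy":-0.028,"dz":0,"wx":0,"wy":0,"wz":0,"claw":0},{"dx":-0.033,"dy":-0.028,"dz":0,"wx":0,"wy":0,"wz":0,"claw":0},{"dx":-0.033,"dy":-0.028,"dz":0,"wx":0,"wy":0,"wz":0,"claw":0},{"dx":-0.033,"dy":-0.028,"dz":0,"wx":0,"wy":0,"wz":0,"claw":0},{"dx":-0.033,"dy":-0.028,"dz":0,"wx":0,"wy":0,"wz":0,"claw":0},{"dx":-0.033,"dy":-0.028,"dz":0,"wx":0,"wy":0,"wz":0,"claw":0},{"dx":-0.033,"dy":-0.028,"dz":0,"wx":0,"wy":0,"wz":0,"claw":0}]'

```text
clock: 1.4
tool_pos: [0.4689, 0.3279, 0.2494]
eef_rot: [0.0, 1.0, -0.0, -0.0]
contact_force: [1.0, 1.0, 0.1]
opening: 0.007
```

Request:
drive_tool --commands '[{"dx":-0.003,"dy":-0.041,"dz":0,"wx":0,"wy":0,"wz":0,"claw":0},{"dx":-0.003,"dy":-0.041,"dz":0,"wx":0,"wy":0,"wz":0,"claw":0},{"dx":-0.003,"dy":-0.041,"dz":0,"wx":0,"wy":0,"wz":0,"claw":0},{"dx":-0.003,"dy":-0.041,"dz":0,"wx":0,"wy":0,"wz":0,"claw":0},{"dx":-0.003,"dy":-0.041,"dz":0,"wx":0,"wy":0,"wz":0,"claw":0},{"dx":-0.003,"dy":-0.041,"dz":0,"wx":0,"wy":0,"wz":0,"claw":0},{"dx":-0.003,"dy":-0.041,"dz":0,"wx":0,"wy":0,"wz":0,"claw":0},{"dx":-0.003,"dy":-0.041,"dz":0,"wx":0,"wy":0,"wz":0,"claw":0},{"dx":-0.003,"dy":-0.041,"dz":0,"wx":0,"wy":0,"wz":0,"claw":0},{"dx":-0.003,"dy":-0.041,"dz":0,"wx":0,"wy":0,"wz":0,"claw":0},{"dx":-0.003,"dy":-0.041,"dz":0,"wx":0,"wy":0,"wz":0,"claw":0},{"dx":-0.003,"dy":-0.041,"dz":0,"wx":0,"wy":0,"wz":0,"claw":0}]'

```text
clock: 2.6
tool_pos: [0.5032, -0.1643, 0.2494]
eef_rot: [0.0, 1.0, 0.0, -0.0]
contact_force: [0.2, 0.3, -0.3]
opening: 0.004
```

Request:
drive_tool --commands '[{"dx":0,"dy":0.001,"dz":0.034,"wx":0,"wy":0,"wz":0,"claw":0},{"dx":0,"dy":0,"dz":0.034,"wx":0,"wy":0,"wz":0,"claw":0},{"dx":0,"dy":0,"dz":0.034,"wx":0,"wy":0,"wz":0,"claw":0},{"dx":-0.01,"dy":0,"dz":0,"wx":0,"wy":0,"wz":0,"claw":0},{"dx":-0.01,"dy":0,"dz":0,"wx":0,"wy":0,"wz":0,"claw":0},{"dx":-0.01,"dy":0,"dz":0,"wx":0,"wy":0,"wz":0,"claw":0},{"dx":-0.01,"dy":0,"dz":0,"wx":0,"wy":0,"wz":0,"claw":0},{"dx":-0.01,"dy":0,"dz":0,"wx":0,"wy":0,"wz":0,"claw":0},{"dx":-0.01,"dy":0,"dz":0,"wx":0,"wy":0,"wz":0,"claw":0}]'

```text
clock: 3.5
tool_pos: [0.5646, -0.1618, 0.1485]
eef_rot: [0.0, 1.0, -0.0, 0.0]
contact_force: [-3.4, -0.2, 0.9]
opening: 0.005
```

```bash
python3 - <<'E'
from plant import r, snapshot
import cv2
a=snapshot('scene')['color'][110:250,170:310,::-1]
cv2.imwrite('pics/s1.png',cv2.resize(a,None,fx=4.2,fy=4.2,interpolation=cv2.INTER_CUBIC))
s=r.get_state();print(s['tool_pos'],s['contact_force'])
E
```

```text
[ 0.56679586 -0.16159662  0.14840553] [ 1.30279656 -0.40530231  0.35476886]
```

View pics/s1.png

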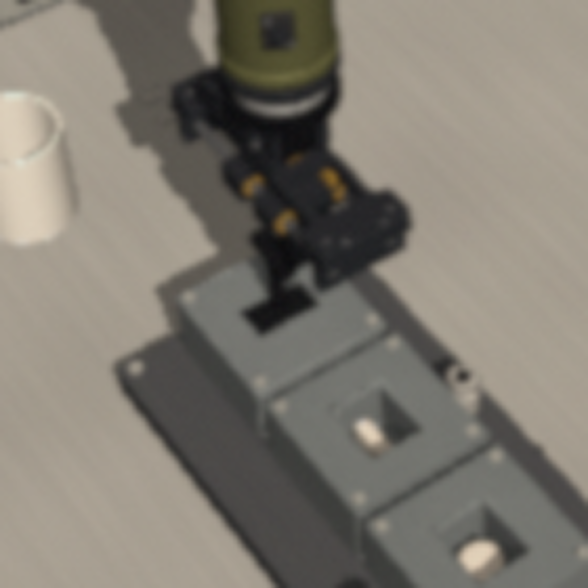

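The crop shows the fingers behind the lever (about 275,270), which is now near upright. I keep pushing.

Request:
drive_tool --commands '[{"dx":-0.008,"dy":0,"dz":0,"wx":0,"wy":0,"wz":0,"claw":0},{"dx":-0.008,"dy":0,"dz":0,"wx":0,"wy":0,"wz":0,"claw":0},{"dx":-0.006,"dy":0,"dz":0,"wx":0,"wy":0,"wz":0,"claw":0},{"dx":-0.004,"dy":0,"dz":0,"wx":0,"wy":0,"wz":0,"claw":0},{"dx":0,"dy":0,"dz":0,"wx":0,"wy":0,"wz":0,"claw":0}]'

```text
clock: 4.05
tool_pos: [0.59, -0.1616, 0.1475]
eef_rot: [0.0, 1.0, 0.0, -0.0]
contact_force: [-2.1, 0.8, -0.0]
opening: 0.007
```

Request:
drive_tool --commands '[{"dx":-0.003,"dy":0,"dz":0,"wx":0,"wy":0,"wz":0,"claw":0},{"dx":-0.002,"dy":0,"dz":0,"wx":0,"wy":0,"wz":0,"claw":0},{"dx":0,"dy":0,"dz":0,"wx":0,"wy":0,"wz":0,"claw":0}]'

```text
clock: 4.35
tool_pos: [0.591, -0.1617, 0.147]
eef_rot: [0.0, 1.0, 0.0, -0.004]
contact_force: [-8.5, 0.1, 3.8]
opening: 0.01
```

The force jumped to 8.5 N at x=0.591, which is the predicted stop. I back off, rise and go above the reset well.

Request:
drive_tool --commands '[{"dx":0.02,"dy":0,"dz":0,"wx":0,"wy":0,"wz":0,"claw":0},{"dx":0.02,"dy":0,"dz":0,"wx":0,"wy":0,"wz":0,"claw":0},{"dx":0,"dy":0,"dz":-0.04,"wx":0,"wy":0,"wz":0,"claw":0},{"dx":0,"dy":0,"dz":-0.04,"wx":0,"wy":0,"wz":0,"claw":0},{"dx":-0.005,"dy":0.04,"dz":0,"wx":0,"wy":0,"wz":0,"claw":0},{"dx":-0.005,"dy":0.04,"dz":0,"wx":0,"wy":0,"wz":0,"claw":0},{"dx":-0.005,"dy":0.04,"dz":0,"wx":0,"wy":0,"wz":0,"claw":0},{"dx":-0.005,"dy":0.04,"dz":0,"wx":0,"wy":0,"wz":0,"claw":0},{"dx":-0.005,"dy":0.04,"dz":0,"wx":0,"wy":0,"wz":0,"claw":0},{"dx":0,"dy":0.04,"dz":0,"wx":0,"wy":0,"wz":0,"claw":0},{"dx":0,"dy":0,"dz":0,"wx":0,"wy":0,"wz":0,"claw":0}]'

```text
clock: 5.45
tool_pos: [0.5803, 0.0877, 0.2287]
eef_rot: [-0.005, 1.0, 0.004, 0.002]
contact_force: [0.2, -0.2, -0.3]
opening: 0.007
```

```bash
python3 - <<'E'
from plant import r
s=r.get_state();print(s['tool_pos'],s['eef_rot'],s['contact_force'])
E
```

```text
[0.58033374 0.08766542 0.22870952] [-0.00511555  0.99997834  0.00374331  0.00177368] [ 0.23499129 -0.159859   -0.33764901]
```

Request:
drive_tool --commands '[{"dx":0,"dy":0,"dz":0,"wx":0,"wy":0,"wz":0,"claw":0},{"dx":0,"dy":0,"dz":0.04,"wx":0,"wy":0,"wz":0,"claw":0},{"dx":0,"dy":0,"dz":0.04,"wx":0,"wy":0,"wz":0,"claw":0},{"dx":0,"dy":0,"dz":0,"wx":0,"wy":0,"wz":0,"claw":0},{"dx":0,"dy":0,"dz":0,"wx":0,"wy":0,"wz":0,"claw":0}]'

```text
clock: 5.95
tool_pos: [0.5801, 0.0769, 0.148]
eef_rot: [0.001, 1.0, -0.0, -0.0]
contact_force: [1.2, -0.4, 1.5]
opening: 0.009
```

```bash
python3 - <<'E'
from plant import r, snapshot
import cv2, numpy as np
s=r.get_state();print(s['tool_pos'],s['contact_force'])
t=snapshot('top');a=t['color'][140:240,230:370,::-1]
b=snapshot('scene')['color'][130:290,190:360,::-1]
im=np.hstack([cv2.resize(a,None,fx=2.8,fy=2.8,interpolation=cv2.INTER_CUBIC),np.zeros((280,8,3),np.uint8)])
b=cv2.resize(b,(400,376),interpolation=cv2.INTER_CUBIC)
im=np.vstack([im,np.zeros((96,400,3),np.uint8)])
cv2.imwrite('pics/s2.png',np.hstack([im,b]))
E
```

```text
[0.58012746 0.07685909 0.14802193] [ 1.15011132 -0.36700549  1.53765183]
```

View pics/s2.png

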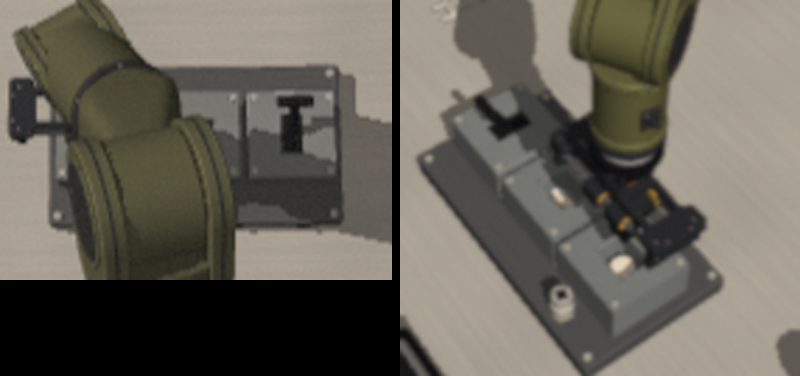

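The lever bar now shows at the off position: top view (295,102) in the crop, matching the predicted pixel within 0.3 px. The tool has settled over the round well, so I descend.

Request:
drive_tool --commands '[{"dx":-0.001,"dy":0.001,"dz":0.02,"wx":0,"wy":0,"wz":0,"claw":0},{"dx":0,"dy":0,"dz":0.02,"wx":0,"wy":0,"wz":0,"claw":0},{"dx":0,"dy":0,"dz":0.01,"wx":0,"wy":0,"wz":0,"claw":0},{"dx":0,"dy":0,"dz":0.008,"wx":0,"wy":0,"wz":0,"claw":0},{"dx":0,"dy":0,"dz":0,"wx":0,"wy":0,"wz":0,"claw":0},{"dx":0,"dy":0,"dz":0,"wx":0,"wy":0,"wz":0,"claw":0}]'

```text
clock: 6.65
tool_pos: [0.5814, 0.0794, 0.0905]
eef_rot: [0.0, 1.0, 0.0, 0.001]
contact_force: [0.6, -0.0, -0.5]
opening: 0.002
```

Inside the well with no contact force. Now the slow press.

Request:
drive_tool --commands '[{"dx":0,"dy":-0.001,"dz":0.006,"wx":0,"wy":0,"wz":0,"claw":0},{"dx":0,"dy":0,"dz":0.004,"wx":0,"wy":0,"wz":0,"claw":0},{"dx":0,"dy":0,"dz":0.004,"wx":0,"wy":0,"wz":0,"claw":0},{"dx":0,"dy":0,"dz":0.003,"wx":0,"wy":0,"wz":0,"claw":0},{"dx":0,"dy":0,"dz":0,"wx":0,"wy":0,"wz":0,"claw":0}]'

```text
clock: 7.15
tool_pos: [0.5809, 0.0782, 0.0726]
eef_rot: [0.0, 1.0, -0.0, 0.0]
contact_force: [-0.6, 0.3, 4.3]
opening: 0.003
```

Request:
drive_tool --commands '[{"dx":0,"dy":0,"dz":0.002,"wx":0,"wy":0,"wz":0,"claw":0},{"dx":0,"dy":0,"dz":0.002,"wx":0,"wy":0,"wz":0,"claw":0},{"dx":0,"dy":0,"dz":0,"wx":0,"wy":0,"wz":0,"claw":0},{"dx":0,"dy":0,"dz":0,"wx":0,"wy":0,"wz":0,"claw":0}]'

```text
clock: 7.55
tool_pos: [0.5809, 0.0782, 0.0711]
eef_rot: [0.0, 1.0, -0.0, 0.001]
contact_force: [-4.4, -1.5, 22.4]
opening: 0.006
```

22 N at fingertip z=0.060: the hard stop, so the key is fully down. I retract and go to the far side of the lever.

Request:
drive_tool --commands '[{"dx":0,"dy":0,"dz":-0.01,"wx":0,"wy":0,"wz":0,"claw":0},{"dx":0,"dy":0,"dz":-0.03,"wx":0,"wy":0,"wz":0,"claw":0},{"dx":0,"dy":0,"dz":-0.04,"wx":0,"wy":0,"wz":0,"claw":0},{"dx":0,"dy":0,"dz":-0.04,"wx":0,"wy":0,"wz":0,"claw":0},{"dx":0,"dy":0,"dz":-0.04,"wx":0,"wy":0,"wz":0,"claw":0},{"dx":0,"dy":0,"dz":0,"wx":0,"wy":0,"wz":0,"claw":0},{"dx":-0.03,"dy":0,"dz":0,"wx":0,"wy":0,"wz":0,"claw":0},{"dx":-0.03,"dy":0,"dz":0,"wx":0,"wy":0,"wz":0,"claw":0},{"dx":-0.03,"dy":0,"dz":0,"wx":0,"wy":0,"wz":0,"claw":0},{"dx":0,"dy":-0.03,"dz":0,"wx":0,"wy":0,"wz":0,"claw":0},{"dx":0,"dy":-0.03,"dz":0,"wx":0,"wy":0,"wz":0,"claw":0},{"dx":0,"dy":-0.03,"dz":0,"wx":0,"wy":0,"wz":0,"claw":0}]'

```text
clock: 8.75
tool_pos: [0.6702, -0.0125, 0.2271]
eef_rot: [-0.0, 1.0, 0.0, -0.001]
contact_force: [0.1, -0.7, 0.3]
opening: 0.006
```

Request:
drive_tool --commands '[{"dx":0,"dy":-0.03,"dz":0,"wx":0,"wy":0,"wz":0,"claw":0},{"dx":0,"dy":-0.03,"dz":0,"wx":0,"wy":0,"wz":0,"claw":0},{"dx":0,"dy":-0.03,"dz":0,"wx":0,"wy":0,"wz":0,"claw":0},{"dx":0,"dy":-0.03,"dz":0,"wx":0,"wy":0,"wz":0,"claw":0},{"dx":0,"dy":-0.03,"dz":0,"wx":0,"wy":0,"wz":0,"claw":0},{"dx":0,"dy":0,"dz":0,"wx":0,"wy":0,"wz":0,"claw":0},{"dx":0,"dy":0,"dz":0,"wx":0,"wy":0,"wz":0,"claw":0}]'

```text
clock: 9.45
tool_pos: [0.67, -0.162, 0.2275]
eef_rot: [0.001, 1.0, 0.0, -0.001]
contact_force: [-0.3, -0.0, -0.2]
opening: 0.005
```

```bash
python3 - <<'E'
from plant import snapshot
import cv2
a=snapshot('scene')['color'][130:290,170:350,::-1]
cv2.imwrite('pics/s3.png',cv2.resize(a,None,fx=3.6,fy=3.6,interpolation=cv2.INTER_CUBIC))
E
```

```text
(no output)
```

View pics/s3.png

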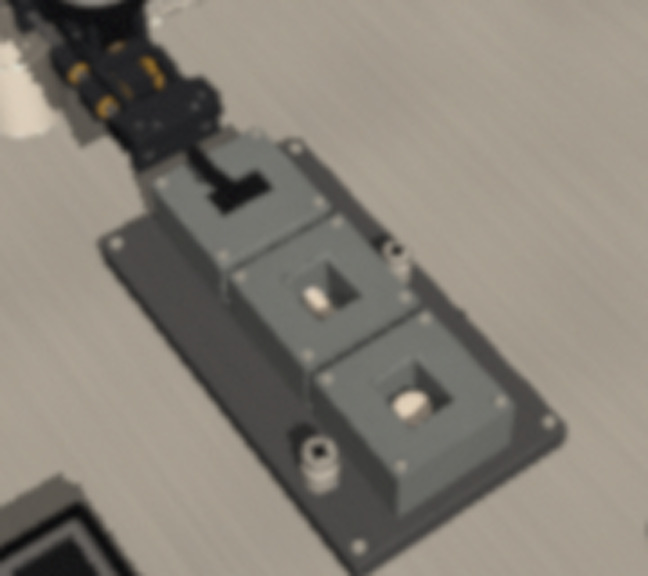

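The round key is back up (410,405), the sockets are in place and the fingers are beyond the lever. I descend and push back.

Request:
drive_tool --commands '[{"dx":0,"dy":0,"dz":0.03,"wx":0,"wy":0,"wz":0,"claw":0},{"dx":0,"dy":0,"dz":0.03,"wx":0,"wy":0,"wz":0,"claw":0},{"dx":0,"dy":0,"dz":0.02,"wx":0,"wy":0,"wz":0,"claw":0},{"dx":0.01,"dy":0,"dz":0,"wx":0,"wy":0,"wz":0,"claw":0},{"dx":0.01,"dy":0,"dz":0,"wx":0,"wy":0,"wz":0,"claw":0},{"dx":0.01,"dy":0,"dz":0,"wx":0,"wy":0,"wz":0,"claw":0},{"dx":0.01,"dy":0,"dz":0,"wx":0,"wy":0,"wz":0,"claw":0},{"dx":0.01,"dy":0,"dz":0,"wx":0,"wy":0,"wz":0,"claw":0},{"dx":0.01,"dy":0,"dz":0,"wx":0,"wy":0,"wz":0,"claw":0},{"dx":0.01,"dy":0,"dz":0,"wx":0,"wy":0,"wz":0,"claw":0},{"dx":0.01,"dy":0,"dz":0,"wx":0,"wy":0,"wz":0,"claw":0},{"dx":0,"dy":0,"dz":0,"wx":0,"wy":0,"wz":0,"claw":0}]'

```text
clock: 10.7
tool_pos: [0.5902, -0.1595, 0.1489]
eef_rot: [-0.001, 1.0, 0.001, -0.0]
contact_force: [-0.6, -0.3, 1.2]
opening: 0.006
```

Request:
drive_tool --commands '[{"dx":0.006,"dy":0,"dz":0,"wx":0,"wy":0,"wz":0,"claw":0},{"dx":0.006,"dy":0,"dz":0,"wx":0,"wy":0,"wz":0,"claw":0},{"dx":0.005,"dy":0,"dz":0,"wx":0,"wy":0,"wz":0,"claw":0},{"dx":0.003,"dy":0,"dz":0,"wx":0,"wy":0,"wz":0,"claw":0},{"dx":0,"dy":0,"dz":0,"wx":0,"wy":0,"wz":0,"claw":0},{"dx":0,"dy":0,"dz":0,"wx":0,"wy":0,"wz":0,"claw":0}]'

```text
clock: 11.3
tool_pos: [0.5701, -0.1619, 0.1486]
eef_rot: [0.0, 1.0, -0.0, -0.001]
contact_force: [-0.9, -0.6, -0.1]
opening: 0.006
```

Request:
drive_tool --commands '[{"dx":0.002,"dy":0,"dz":0,"wx":0,"wy":0,"wz":0,"claw":0},{"dx":0.002,"dy":0,"dz":0,"wx":0,"wy":0,"wz":0,"claw":0},{"dx":0,"dy":0,"dz":0,"wx":0,"wy":0,"wz":0,"claw":0}]'

```text
clock: 11.6
tool_pos: [0.5684, -0.1618, 0.1492]
eef_rot: [0.0, 1.0, -0.0, 0.002]
contact_force: [5.2, -0.2, -0.3]
opening: 0.003
```

Request:
drive_tool --commands '[{"dx":0.002,"dy":0,"dz":0,"wx":0,"wy":0,"wz":0,"claw":0},{"dx":0,"dy":0,"dz":0,"wx":0,"wy":0,"wz":0,"claw":0}]'

```text
clock: 11.8
tool_pos: [0.5683, -0.1618, 0.1494]
eef_rot: [0.0, 1.0, 0.0, 0.004]
contact_force: [8.4, -1.0, -3.7]
opening: 0.008
```

Request:
drive_tool --commands '[{"dx":-0.02,"dy":0,"dz":0,"wx":0,"wy":0,"wz":0,"claw":0},{"dx":-0.03,"dy":0,"dz":0,"wx":0,"wy":0,"wz":0,"claw":0},{"dx":0,"dy":0,"dz":-0.03,"wx":0,"wy":0,"wz":0,"claw":0},{"dx":0,"dy":0,"dz":-0.04,"wx":0,"wy":0,"wz":0,"claw":0},{"dx":0,"dy":0,"dz":-0.04,"wx":0,"wy":0,"wz":0,"claw":0},{"dx":0,"dy":0.03,"dz":0,"wx":0,"wy":0,"wz":0,"claw":0},{"dx":0,"dy":0.03,"dz":0,"wx":0,"wy":0,"wz":0,"claw":0},{"dx":0,"dy":0.03,"dz":0,"wx":0,"wy":0,"wz":0,"claw":0},{"dx":0,"dy":0.03,"dz":0,"wx":0,"wy":0,"wz":0,"claw":0},{"dx":0,"dy":0.03,"dz":0,"wx":0,"wy":0,"wz":0,"claw":0},{"dx":0,"dy":0,"dz":0,"wx":0,"wy":0,"wz":0,"claw":0},{"dx":0,"dy":0,"dz":0,"wx":0,"wy":0,"wz":0,"claw":0}]'

```text
clock: 13.0
tool_pos: [0.6137, -0.0116, 0.2583]
eef_rot: [-0.001, 1.0, -0.0, -0.001]
contact_force: [0.1, -0.5, -0.5]
opening: 0.002
```

```bash
python3 - <<'E'
from plant import r, snapshot
from h import S
import cv2, numpy as np
print(r.get_state()['contact_force'])
n=snapshot('top')['color']; o=S['top']['color']
f=lambda a:cv2.resize(a[155:215,300:360,::-1],None,fx=6.5,fy=6.5,interpolation=cv2.INTER_CUBIC)
cv2.imwrite('pics/s4.png',np.hstack([f(o),f(n)]))
for a in(o,n):
    m=(a[168:200,325:348].max(2)<22); y,x=np.nonzero(m); print(m.sum(),x.mean()+325,y.mean()+168,y.max()+168)
E
```

```text
[ 0.08348913 -0.54907576 -0.47704703]
2 335.0 188.0 189
4 339.0 192.25 193
```

View pics/s4.png

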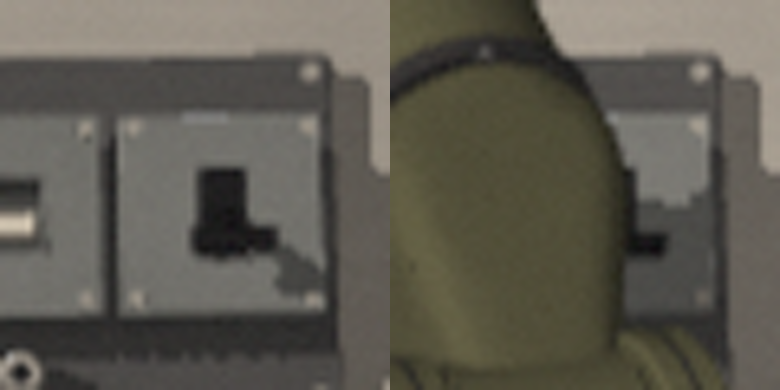

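The bar is back at its initial position or slightly further (crop y about 230–255, against 228–252 at the start). It held against 8.4 N without moving. The robot is clear, so I hand in.

```bash
python3 -c "
from plant import r
print(r.finish_job())"
```

```text
the job is handed in; nothing more can be done
None
```

I did the job in the order asked and handed it in at about 13 s of the 48 s allowed. No verdict was reported.

- **Lever to off:** I pushed it with closed fingers until it stopped at 8.5 N. The top view then showed the cross bar within about 0.3 px of where off should be.
- **Reset key:** I pressed it until it stopped at 22 N, with the fingertip 60 mm above the bench, which is the key's fully-down height. A later picture showed the key back up. I did not touch the test key.
- **Lever to on:** I pushed it back until it held at 8.4 N without moving. That stop came about 3 mm further towards the robot than I had predicted. The final top view agrees with on, at or slightly past where the lever started, but the arm hid about half of it.
- **Everything else:** both sockets were still in place in the last picture that showed them, taken before the return push. I did not check the other items separately at the end. The arm finished clear of everything, with a contact force under 1 N.

One drive call was refused because its rows left out fields; nothing moved. I viewed 8 pictures.

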